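Take a focused picture with the two-stage release key

TASK

Take a picture of the plug gauge under the bench camera with the round release key: press the key down to its first click only and hold it there for a good second so that the camera can focus, then press it fully home for a moment, and let it come all the way up again. Do not press the square key of the lamp.

Things in the scene. Friction and masses are not known exactly. Their poses are not given: they have to be found in the camera images.
- release_top (a point): centre of the top of the round release key (flat black cap, 36 mm across, in an aluminium collar 45 mm across) on one of three equal grey boxes (76 x 76 x 35 mm, fixed) on the right-hand green table; z up; moves with the key. Untouched it is 62 mm above the table, 14 mm above the collar's top. Push straight down within 15 mm of the centre; springs back. Nothing within 10 cm is higher than 65 mm.
- release_half (a joint): first stage of the round key, in m: how far the cap has sunk into its collar, 0 (up) to 0.012 (first click, cap's top 50 mm above the table). Light spring: 1 N to start, 2.2 N at the click; the collar stays put meanwhile.
- release_full (a joint): second stage of the round key, in m: how far collar and cap together have gone down after the first click, 0 to 0.010 (fully home, cap's top 40 mm above the table, hard stop). It does not move below 6 N and takes 8 N at the bottom, so a push of about 4 N rests at the first click.
- light_key (a joint): the square black key (36 x 36 mm, top 62 mm above the table) of the lamp, on another of the grey boxes, in m: 0 is up, 0.010 is pressed (2 to 4 N). Must stay up. The third box bears a dial with a bar grip, not used. The boxes stand in any order, their middles at least 10 cm apart.

How it is judged:
On the way, in this order (a step that is already met when the one before it is completed fails the run):
1. the round key is held at its first click (first stage sunk at least 9 mm, second stage less than 5 mm) for 0.7 s (value of joint release_half above 0.009 m and value of joint release_full below 0.005 m), for 0.7 s.
2. the round key is pressed fully home (second stage at least 8 mm) for 0.15 s (value of joint release_half above 0.009 m and value of joint release_full above 0.008 m), for 0.15 s.
At the end, for the whole second after the job is handed in: After the half press and the full press, the round key is all the way up again (both stages within 2 mm of 0) and the square key is up (within 3 mm) (value of joint each of release_half, release_full below 0.002 m and value of joint light_key below 0.003 m); the robot touches nothing.
It fails at once if the square key of the lamp is pressed by more than 4 mm (value of joint light_key above 0.004 m).
It also fails if it takes over 32 s, if anything falls off the work surface, if the arm or the gripper's body presses on something with over 40 N, if the wrist force passes 120 N, or if a joint passes its speed limit or range.

ROBOT

A 6-joint arm with a two-finger parallel gripper is mounted at the origin on a cart in front of the work surface, level with it; the furniture and walls round the work are solid. World frame = base frame: x ahead of the robot, y to its left, z up, the work surface at z = 0. Lengths are in m, angles in rad, forces in N, time in s.
With the tool pointing down it reaches from about 0.4 to 0.925 m from the base axis. Payload 3.4 kg.
Tool frame: the origin (TCP) lies midway between the tips of the shut fingers; the grasp point (between the pads) lies 19 mm behind it; z points along the fingers, x is the direction in which the jaws open and shut, and the axes are right-handed (so a half turn about z gives the same grasp; the last joint's range is limited). The gripper opens to 85 mm and grips with 20 to 120 N. Pads are 22 mm wide; open, the fingers measure 114 mm over their backs; the gripper's body (76 mm by 85 mm) begins 54 mm behind the grasp point. The pads swing forward as they close: fully open they stand 13 mm farther back than shut.
Start: joints at [-1.407, 0.307, 1.506, -0, 1.328, -0.073], TCP at [0.135, -0.559, 0.206] pointing down, gripper open.
Joint ranges: [-3.12, 3.12], [-1.05, 2.28], [0.14, 2.33], [-1.42, 4.57], [0.1, 2.73], [-2.68, 2.68]. Speed limits (rad/s): [2.57, 2.57, 3.14, 3.14, 3.14, 3.14].

INTERFACE

Orientations are given as a unit quaternion [w, x, y, z].
In Python, from cell import readout, imaging, finish_job, models gives the robot as it stands.
- The arm moves only by the shell command python3 -m handwheel 'ROWS'. ROWS is a JSON object of lists of equal length, an entry for each row: "translation": the shift along the tool's x, y, z in mm, a list of three; "rotation": the turn, a rotation vector about the tool's x, y, z in rad, a list of three; "fingers": the opening, from 0 (shut) to 1 (fully open). A call has 1 to 5 rows; each row shifts and turns the commanded pose from where the row before left it, along the tool's axes as they then stand; what a row does not reach is not made up. A row lasts 1/12 s, in which the tool goes at most 41.7 mm and 7.16 degrees, less where a joint would pass 70% of its speed; a pose out of reach is approached as far as the arm can. A call with a gripper value outside its range is refused whole. The fingers move at their own pace and stop on an object; the grip force is fixed at half the most. Time passes only in rows, so rows that do not move let the fingers close. It gives the time, the measured TCP pose, the force and the opening at its end, in the units of the state.
- readout.get_obs(): the state, without advancing time (a new reading comes with each control period).
- imaging.get_image(name): name is "side" or "top" or "wrist"; returns the picture (420x560x3 uint8, red, green, blue); there is no depth.
- imaging.calibration(name): a dict with "mtx" (3x3 intrinsics, pixels), "k1" (the pictures are not rectified: a ray, as slopes to the right and down, at radius r is drawn at 1 + k1 r^2 times it, then the intrinsics apply), "camera_from_world" (4x4, takes a point from world to camera coordinates). Camera axes: x right, y down, z forward; pixel columns grow to the right and rows downward; lengths in m; the calibration is good to about 2 mm. A picture is of the moment at which its call begins: read the wrist's pose just before it. calibration takes no time and is no camera call; for the wrist camera it gives the pose at the moment of the call.
- finish_job(): hands the job in, once; it reports no verdict.
Trained networks look in the newest picture that a camera, given by its name, has taken for a name from the list of things; names that differ only in an ending like _2 or _b are one class to them, and where a whole thing is asked for, a point or a joint stands for the part that bears it (a point fixed in the world has none). Each returns a list of dicts, best first, with "conf" (0 to 1); they miss things now and then, are a little off and sometimes report something else, mostly with a low value. They report only what shows in the picture. A call takes as long as a camera call.
- models.spot_in(camera, thing): "pixel" ([column, row] in pixels, amid what is visible of it).
- models.mark_of(camera, thing): "pixel" ([column, row] in pixels: a listed point, or the origin of a listed thing).
The state is a dict: "clock": time; "joint_positions": joint angles; "joint_vel": joint speeds; "effort": joint torques, N m; "eef_pos": TCP position; "eef_rot": TCP orientation; "contact_force": force on the tool from outside, world axes, zero at the start; "torque": the same for the moment, N m; "width": opening from 0.0 (shut) to 1.0 (fully open).
Only numpy, scipy, OpenCV 4.12 (cv2) and the standard library are available. Lean on these libraries where they do the work, as an engineer would, in place of code of your own. Each camera call takes 0.05 s, during which the arm holds its last target.

## Working session

There is one attempt and no reset: what is moved stays moved. The work goes in short steps, Python scripts to look and compute and a shell command to move; the robot and the scene stay as the last step left them, time stands still between calls to the robot, and variables do not carry over. Pictures are saved under pics/ and viewed, and the job is handed in when it is done.

```bash
mkdir -p pics; ls
python3 - <<'E'
from cell import readout, imaging, models
import cv2, numpy as np
o=readout.get_obs(); print({k:np.round(v,3).tolist() for k,v in o.items()})
for c in ['top','side','wrist']:
    im=imaging.get_image(c); cv2.imwrite(f'pics/{c}0.png',im[:,:,::-1])
    for t in ['release_top','light_key']:
        print(c,t,models.mark_of(c,t)[:3])
    k=imaging.calibration(c); print(k['k1'],np.round(k['camera_from_world'],3).tolist())
print(readout.get_obs()['clock'])
E
```

```text
pics
{'clock': 0.0, 'joint_positions': [-1.408, 0.308, 1.508, 0.0, 1.328, -0.074], 'joint_vel': [0.001, 0.001, -0.001, -0.001, 0.001, -0.0], 'effort': [-0.004, -45.755, -25.192, -0.0, 0.014, 0.0], 'eef_pos': [0.135, -0.558, 0.205], 'eef_rot': [-0.001, 0.786, -0.619, -0.001], 'contact_force': [-0.594, -0.143, -0.668], 'torque': [-0.028, 0.011, -0.066], 'width': 0.994}
top release_top [{'pixel': [321.9, 248.5], 'conf': 0.58}]Traceback (most recent call last):
  File "<stdin>", line 7, in <module>
ValueError: it knows: release_top
```

```bash
cat > h.py <<'E'
import numpy as np, cv2
def ray(cal,px):
    K=np.array(cal['mtx']); k=cal['k1']
    d=[(px[0]-K[0,2])/K[0,0],(px[1]-K[1,2])/K[1,1]]; d=np.array(d); u=d.copy()
    for _ in range(30): u=d/(1+k*(u@u))
    T=np.array(cal['camera_from_world']); R=T[:3,:3]
    return -R.T@T[:3,3], R.T@np.array([u[0],u[1],1])
def onz(cal,px,z):
    o,d=ray(cal,px); return o+d*(z-o[2])/d[2]
E
python3 - <<'E'
from cell import readout, imaging, models
import cv2, numpy as np
from h import *
for c in ['top','side','wrist']:
    cal=imaging.calibration(c)
    im=imaging.get_image(c); cv2.imwrite(f'pics/{c}1.png',im[:,:,::-1])
    for r in models.mark_of(c,'release_top')[:3]:
        print(c,r,onz(cal,r['pixel'],.062))
    try: print('light',models.spot_in(c,'light_key'))
    except Exception as e: print(e)
print(readout.get_obs()['clock'])
t=[cv2.imread(f'pics/{c}1.png') for c in ['top','side','wrist']]
E
```

```text
top {'pixel': [321.5, 246.4], 'conf': 0.87} [ 0.45795438 -0.35522185  0.062     ]
light [{'pixel': [261.1, 213.9], 'conf': 0.68}]
side {'pixel': [237.6, 253.1], 'conf': 0.71} [ 0.45936324 -0.36501057  0.062     ]
light [{'pixel': [275.8, 234.3], 'conf': 0.97}]
light []
0.55
```

View pics/top1.png

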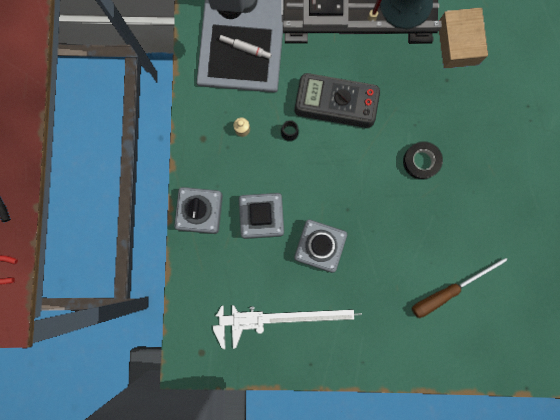

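View pics/side1.png

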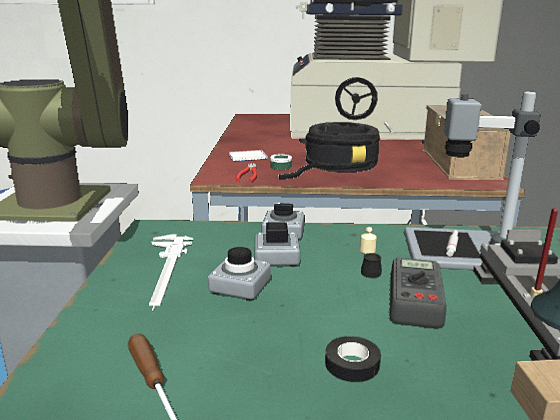

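View pics/wrist1.png

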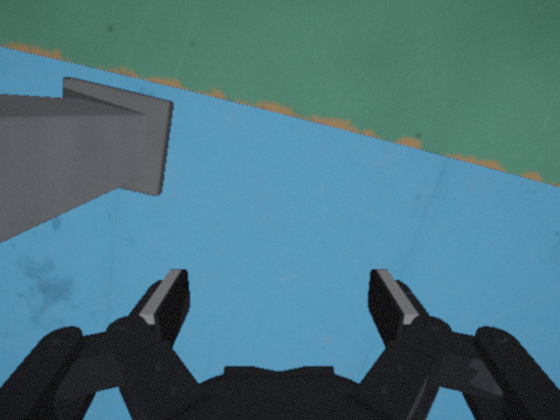

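The top view shows the round key at about (321,246), the square key at (261,214) and the dial at (197,208). In the side view the round cap is near (239,253). I'll zoom in and triangulate.

Run:
```python
from cell import imaging
import cv2, numpy as np
from h import *
a=cv2.resize(cv2.imread('pics/top1.png')[215:280,290:355],(390,390),interpolation=cv2.INTER_CUBIC)
b=cv2.resize(cv2.imread('pics/side1.png')[235:300,205:270],(390,390),interpolation=cv2.INTER_CUBIC)
cv2.imwrite('pics/z1.png',np.hstack([a,b]))
ct,cs=imaging.calibration('top'),imaging.calibration('side')
print('light',onz(ct,(261.1,213.9),.062),onz(cs,(275.8,227),.062))
print('tri check: top',onz(ct,(321.5,246),.062),[onz(cs,(u,v),.062) for u,v in((238,253),(240,253),(240,251))])
```

```text
light [ 0.51138341 -0.25310041  0.062     ] [ 0.51185784 -0.2613651   0.062     ]
tri check: top [ 0.45862224 -0.35522014  0.062     ] [array([ 0.45992085, -0.36463891,  0.062     ]), array([ 0.46290329, -0.36450136,  0.062     ]), array([ 0.46214913, -0.35755675,  0.062     ])]
```

View pics/z1.png

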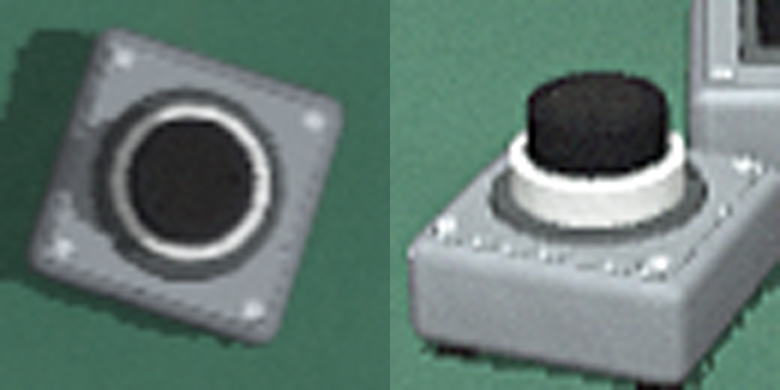

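Both views agree on the cap centre at about (0.460, -0.3555, 0.062), and the square key is about 114 mm from it. I'll move over with the fingers shut.

```bash
python3 -m handwheel '{"translation":[[-10,-30,0],[-10,-30,0],[-10,-30,0],[-10,-30,0],[-10,-30,0]],"rotation":[[0,0,0],[0,0,0],[0,0,0],[0,0,0],[0,0,0]],"fingers":[0,0,0,0,0]}'
python3 -m handwheel '{"translation":[[-10,-30,0],[-10,-30,0],[-10,-30,0],[-10,-30,0],[-10,-30,0]],"rotation":[[0,0,0],[0,0,0],[0,0,0],[0,0,0],[0,0,0]],"fingers":[0,0,0,0,0]}'
```

```text
clock: 0.97
eef_pos: [0.2699, -0.4744, 0.2063]
eef_rot: [0.0, 0.785, -0.619, 0.0]
contact_force: [1.0, 0.0, 0.6]
width: 0.298
clock: 1.38
eef_pos: [0.4043, -0.3904, 0.2064]
eef_rot: [0.0, 0.786, -0.619, 0.0]
contact_force: [0.2, -0.5, -0.8]
width: 0.001
```

```bash
python3 -m handwheel '{"translation":[[-7,-21,20],[-7,-21,20],[-7,-20,20],[0,0,0],[0,0,0]],"rotation":[[0,0,0],[0,0,0],[0,0,0],[0,0,0],[0,0,0]],"fingers":[0,0,0,0,0]}'
python3 - <<'E'
from cell import readout, imaging, models
import cv2, numpy as np
from h import *
print(readout.get_obs()['eef_pos'],readout.get_obs()['contact_force'])
for c in ['wrist','side']:
    cal=imaging.calibration(c); im=imaging.get_image(c); cv2.imwrite(f'pics/{c}2.png',im[:,:,::-1])
    for r in models.mark_of(c,'release_top')[:2]: print(c,r,onz(cal,r['pixel'],.062))
cv2.imwrite('pics/b2.png',cv2.resize(np.hstack([cv2.imread(f'pics/{c}2.png') for c in ['wrist','side']]),(800,300)))
E
```

```text
clock: 1.8
eef_pos: [0.4583, -0.3551, 0.1449]
eef_rot: [0.0, 0.786, -0.618, -0.002]
contact_force: [0.6, -0.0, 1.2]
width: -0.0
[ 0.45829634 -0.35512977  0.14491791] [ 0.58268832 -0.01424314  1.15980247]
wrist {'pixel': [279.3, 210.7], 'conf': 0.58} [ 0.4590565  -0.35568437  0.062     ]
side {'pixel': [238.6, 252.2], 'conf': 0.61} [ 0.46050849 -0.36183399  0.062     ]
```

View pics/b2.png

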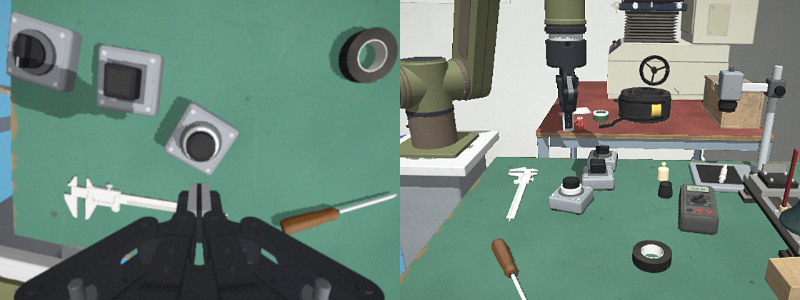

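The wrist view shows the round cap at (279,211) in the full picture. It projects to (0.459, -0.356), less than 1 mm from the TCP, so I'll descend now.

```bash
python3 -m handwheel '{"translation":[[0,0,25],[0,0,25],[0,0,20],[0,0,5],[0,0,0]],"rotation":[[0,0,0],[0,0,0],[0,0,0],[0,0,0],[0,0,0]],"fingers":[0,0,0,0,0]}'
python3 -m handwheel '{"translation":[[0,0,0],[0,0,0]],"rotation":[[0,0,0],[0,0,0]],"fingers":[0,0]}'
```

```text
clock: 2.42
eef_pos: [0.457, -0.3565, 0.0705]
eef_rot: [-0.0, 0.785, -0.619, -0.001]
contact_force: [-0.5, 0.2, 0.1]
width: -0.002
clock: 2.58
eef_pos: [0.4593, -0.3578, 0.0729]
eef_rot: [0.0, 0.786, -0.619, 0.002]
contact_force: [0.4, 0.3, 0.1]
width: 0.001
```

```bash
python3 -m handwheel '{"translation":[[0,0,4],[0,0,4],[0,0,4],[0,0,4],[0,0,0]],"rotation":[[0,0,0],[0,0,0],[0,0,0],[0,0,0],[0,0,0]],"fingers":[0,0,0,0,0]}'
python3 -m handwheel '{"translation":[[0,0,2],[0,0,1],[0,0,0]],"rotation":[[0,0,0],[0,0,0],[0,0,0]],"fingers":[0,0,0]}'
python3 -m handwheel '{"translation":[[0,0,1],[0,0,0]],"rotation":[[0,0,0],[0,0,0]],"fingers":[0,0]}'
```

```text
clock: 3.0
eef_pos: [0.4579, -0.3558, 0.0543]
eef_rot: [-0.0, 0.786, -0.619, -0.001]
contact_force: [0.4, 0.1, -1.3]
width: -0.003
clock: 3.25
eef_pos: [0.4583, -0.3563, 0.0519]
eef_rot: [-0.0, 0.786, -0.619, -0.0]
contact_force: [-0.8, 0.6, 0.8]
width: -0.004
clock: 3.42
eef_pos: [0.4584, -0.3564, 0.0511]
eef_rot: [-0.0, 0.786, -0.619, -0.0]
contact_force: [0.8, 0.5, 0.3]
width: 0.002
```

Run:
```python
from cell import readout, imaging
import cv2, numpy as np
F=[];P=[]
for i in range(6):
    im=imaging.get_image('side'); o=readout.get_obs(); F.append(o['contact_force']);P.append(o['eef_pos'])
print(np.round(F,2).tolist(),np.mean(F,0),np.mean(P,0),np.std(P,0),o['clock'])
cv2.imwrite('pics/side3.png',cv2.resize(im[180:310,160:320,::-1],(800,650))[:600])
```

```text
[[0.17, -0.02, -0.81], [-0.37, 0.99, -0.59], [0.05, -0.13, 0.31], [-0.51, 0.33, 0.16], [0.81, 0.41, 0.23], [-0.15, 0.81, -0.52]] [ 0.00211007  0.39916346 -0.20227046] [ 0.4584175  -0.35646087  0.05126864] [1.73660029e-05 3.94577876e-05 4.58644864e-05] 3.7167
```

View pics/side3.png

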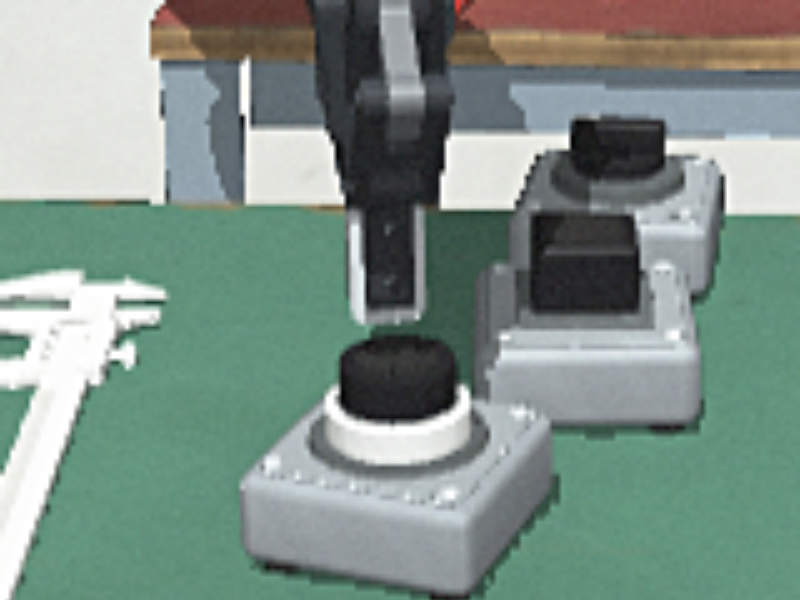

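There is no contact force at z = 0.051, and the side view shows a gap between the fingertips (zoom y about 320) and the cap (about 335-350). The cap's height isn't what I assumed, so I'll triangulate it and the table's height.

Run:
```python
from cell import readout, imaging
import cv2, numpy as np
from h import *
def proj(cal,p):
    T=np.array(cal['camera_from_world']);q=T[:3,:3]@p+T[:3,3];u=q[:2]/q[2];u=u*(1+cal['k1']*(u@u));K=np.array(cal['mtx']);return K[:2,:2]@u+K[:2,2]
ct,cs=imaging.calibration('top'),imaging.calibration('side')
print('cams',ray(ct,(280,210))[0],ray(cs,(280,210))[0])
p=np.array(readout.get_obs()['eef_pos'])
u=proj(cs,p);print('tcp side',u,'zoom',(u-[160,180])*5,'top',proj(ct,p))
for a,b in [((321.7,245.3),(239.7,250.5)),((321.5,246.4),(237.8,253)),((261.1,213.9),(276,226))]:
    o1,d1=ray(ct,a);o2,d2=ray(cs,b)
    s=np.linalg.lstsq(np.c_[d1,-d2],o2-o1,rcond=None)[0]
    print(o1+d1*s[0],o2+d2*s[1])
im=imaging.get_image('top')
cv2.imwrite('pics/top4.png',cv2.resize(im[190:290,160:360,::-1],(800,400)))
```

```text
cams [ 0.42222917 -0.29087968  0.91661411] [ 0.54720422 -1.06847991  0.3997125 ]
tcp side [237.79022483 257.04288489] zoom [388.95112416 385.21442444] top [321.75258216 246.39313901]
[ 0.45980826 -0.35557265  0.06172   ] [ 0.46144955 -0.35534911  0.06177523]
[ 0.45813832 -0.35555313  0.05759985] [ 0.4584843  -0.35550488  0.05761068]
[ 0.5115596  -0.25302575  0.06031108] [ 0.5118272  -0.25300209  0.06034005]
```

View pics/top4.png

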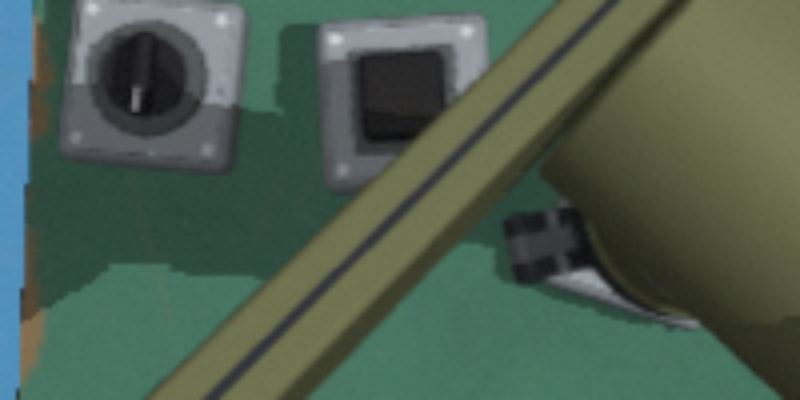

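Run:
```python
from cell import readout, imaging
import cv2, numpy as np
from h import *
def proj(cal,p):
    T=np.array(cal['camera_from_world']);q=T[:3,:3]@p+T[:3,3];u=q[:2]/q[2];u=u*(1+cal['k1']*(u@u));K=np.array(cal['mtx']);return K[:2,:2]@u+K[:2,2]
cs=imaging.calibration('side')
print('earlier tcp', proj(cs,np.array([.4583,-.3551,.1449])))
cw=imaging.calibration('wrist');o=readout.get_obs();p=np.array(o['eef_pos'])
print('tcp in wrist',proj(cw,p),p,'cap in wrist',proj(cw,np.array([.4595,-.3555,.062])),ray(cw,(280,210))[0], o['joint_positions'])
a=cv2.imread('pics/side2.png')[130:230,180:300]; 
im=imaging.get_image('wrist')[:,:,::-1]
cv2.imwrite('pics/z5.png',np.hstack([cv2.resize(a,(360,300)),cv2.resize(im,(400,300))]))
```

```text
earlier tcp [236.2300726  198.54604933]
tcp in wrist [278.03983782 253.39643771] [ 0.45839509 -0.35643061  0.05127056] cap in wrist [276.86763496 259.48389083] [ 0.53521774 -0.33818976  0.21941615] [-7.33642586e-01  4.69121319e-01  1.68736429e+00 -1.03022288e-05
  9.85006411e-01  6.00320930e-01]
```

View pics/z5.png

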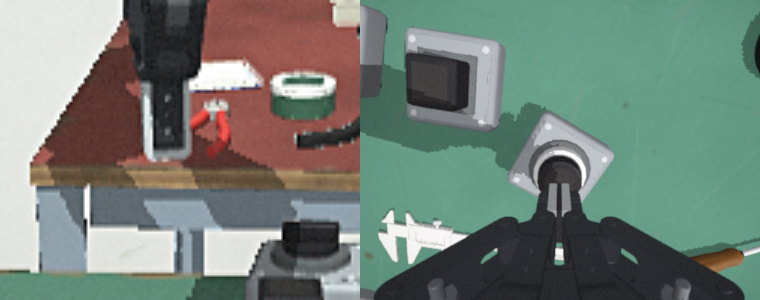

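Run:
```python
from cell import readout, imaging
import cv2, numpy as np
from h import *
cs=imaging.calibration('side');cw=imaging.calibration('wrist')
o1,d1=ray(cw,(280,256))
for b in [(238,244.5),(238,243)]:
    o2,d2=ray(cs,b)
    s=np.linalg.lstsq(np.c_[d1,-d2],o2-o1,rcond=None)[0]
    print('tip',o1+d1*s[0],o2+d2*s[1])
print('tip if x,y of tcp: z along side ray', [o2+d2*((-.3564-o2[1])/d2[1])])
w=imaging.get_image('wrist')[:,:,::-1]; s=imaging.get_image('side')[:,:,::-1]
cv2.imwrite('pics/z6.png',np.hstack([cv2.resize(w[190:310,210:350],None,fx=2.8,fy=2.8,interpolation=2),cv2.resize(s[200:284,191:289],None,fx=4,fy=4,interpolation=2)]))
print(readout.get_obs()['clock'])
```

```text
tip [ 0.46521107 -0.35588174  0.06890921] [ 0.45911808 -0.35535896  0.07168185]
tip [ 0.4661137  -0.35565354  0.07084976] [ 0.45914272 -0.35506532  0.07402309]
tip if x,y of tcp: z along side ray [array([ 0.45930747, -0.3564    ,  0.0746324 ])]
3.9167
```

View pics/z6.png

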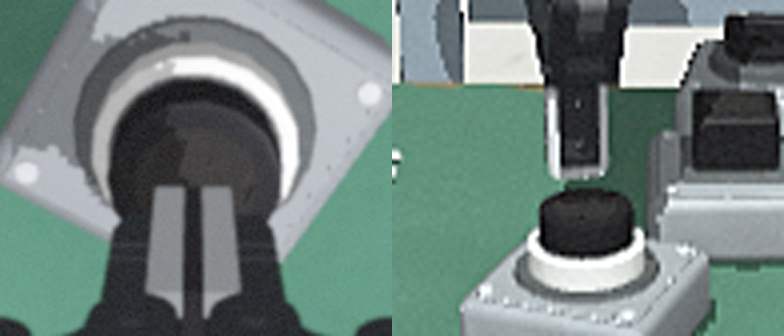

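The pictures put the fingertips about 20 mm above the reported TCP (tip z about 0.072, lateral alignment fine), roughly 10 mm above the cap. From here I'll go by force and picture instead of the reported z.

```bash
python3 -m handwheel '{"translation":[[0,0,3],[0,0,3],[0,0,2],[0,0,0]],"rotation":[[0,0,0],[0,0,0],[0,0,0],[0,0,0]],"fingers":[0,0,0,0]}'
python3 -m handwheel '{"translation":[[0,0,2],[0,0,0]],"rotation":[[0,0,0],[0,0,0]],"fingers":[0,0]}'
python3 -m handwheel '{"translation":[[0,0,2],[0,0,0]],"rotation":[[0,0,0],[0,0,0]],"fingers":[0,0]}'
python3 -m handwheel '{"translation":[[0,0,2],[0,0,0]],"rotation":[[0,0,0],[0,0,0]],"fingers":[0,0]}'
cat > look.py <<'E'
import sys
from cell import readout, imaging
import cv2, numpy as np
F=[]
for i in range(4):
    s=imaging.get_image('side'); o=readout.get_obs(); F.append(o['contact_force'])
print(np.mean(F,0),o['eef_pos'],o['clock'])
cv2.imwrite(sys.argv[1],cv2.resize(s[200:284,191:289,::-1],None,fx=5,fy=5,interpolation=2))
E
python3 look.py pics/s7.png
```

```text
clock: 4.25
eef_pos: [0.4579, -0.356, 0.0425]
eef_rot: [-0.0, 0.786, -0.619, -0.001]
contact_force: [1.1, -0.6, -0.7]
width: 0.001
clock: 4.42
eef_pos: [0.4582, -0.3562, 0.0408]
eef_rot: [-0.0, 0.786, -0.619, -0.0]
contact_force: [-0.8, 0.4, -0.5]
width: -0.003
clock: 4.58
eef_pos: [0.4583, -0.3563, 0.0389]
eef_rot: [-0.0, 0.786, -0.619, -0.0]
contact_force: [0.3, 0.1, -0.1]
width: -0.002
clock: 4.75
eef_pos: [0.4584, -0.3565, 0.037]
eef_rot: [-0.0, 0.786, -0.619, 0.0]
contact_force: [-0.4, -0.4, 2.0]
width: 0.0
[ 0.18693799 -0.08862222  0.1615497 ] [ 0.45834783 -0.35641109  0.037229  ] 4.95
```

View pics/s7.png

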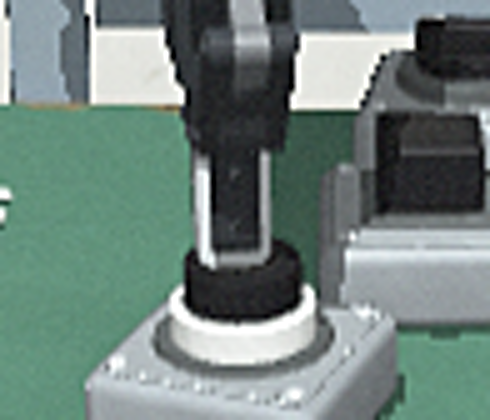

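The tips now look to be right at the cap's top face, with no force yet. I'll continue in 2 mm steps.

```bash
python3 -m handwheel '{"translation":[[0,0,2],[0,0,0]],"rotation":[[0,0,0],[0,0,0]],"fingers":[0,0]}'
python3 look.py pics/s8.png
python3 -m handwheel '{"translation":[[0,0,2],[0,0,0]],"rotation":[[0,0,0],[0,0,0]],"fingers":[0,0]}'
python3 look.py pics/s9.png
```

```text
clock: 5.12
eef_pos: [0.4585, -0.3565, 0.0351]
eef_rot: [-0.0, 0.786, -0.619, 0.0]
contact_force: [0.9, 0.1, 0.5]
width: -0.001
[0.22020085 0.08588132 0.61061612] [ 0.45846568 -0.35648911  0.03528847] 5.3167
clock: 5.48
eef_pos: [0.4585, -0.3565, 0.0331]
eef_rot: [-0.0, 0.786, -0.619, 0.0]
contact_force: [0.5, 0.4, 0.1]
width: 0.004
[-0.38857384 -0.07628772  1.48173275] [ 0.45843595 -0.35645773  0.03322265] 5.6833
```

View pics/s9.png

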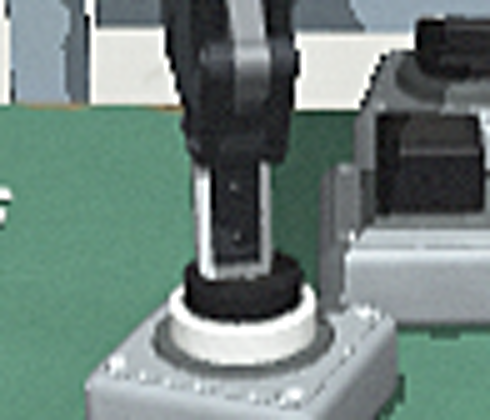

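```bash
python3 -m handwheel '{"translation":[[0,0,2],[0,0,0]],"rotation":[[0,0,0],[0,0,0]],"fingers":[0,0]}'
python3 look.py pics/s10.png
python3 - <<'E'
import cv2,numpy as np
for n in ['s7','s8','s9','s10']:
    g=cv2.imread(f'pics/{n}.png',0).astype(int)
    r=[]
    for x in (284,288,292):
        col=g[200:330,x]; d=np.where(col<50)[0]; r.append((200+d[0],200+d[-1]) if len(d) else None)
    print(n,r)
g=cv2.cvtColor(cv2.resize(cv2.imread('pics/side1.png')[200:284,191:289],None,fx=5,fy=5,interpolation=2),6).astype(int)
print([(200+np.where(g[200:330,x]<50)[0][[0,-1]]).tolist() for x in (284,288,292)])
E
```

```text
clock: 5.85
eef_pos: [0.4584, -0.3565, 0.031]
eef_rot: [-0.0, 0.786, -0.619, 0.0]
contact_force: [0.1, -0.3, 1.7]
width: -0.003
[ 0.19641608 -0.72934128  1.29419237] [ 0.45842188 -0.35645173  0.0311935 ] 6.05
s7 [(np.int64(241), np.int64(311)), (np.int64(244), np.int64(309)), (np.int64(246), np.int64(308))]
s8 [(np.int64(247), np.int64(311)), (np.int64(249), np.int64(309)), (np.int64(252), np.int64(308))]
s9 [(np.int64(255), np.int64(311)), (np.int64(256), np.int64(309)), (np.int64(258), np.int64(308))]
s10 [(np.int64(259), np.int64(311)), (np.int64(261), np.int64(309)), (np.int64(264), np.int64(308))]
[[244, 311], [246, 309], [250, 308]]
```

View pics/s10.png

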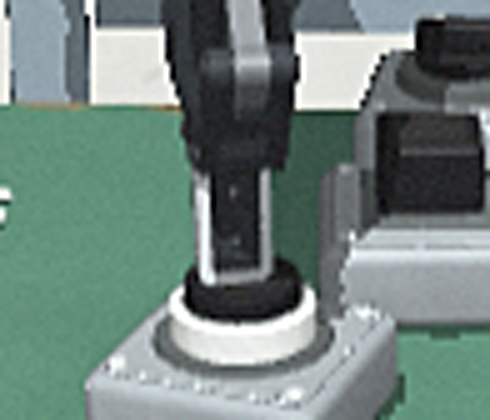

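The cap has sunk about 6 mm at reported z = 0.031, so contact was at about 0.037 and the first click should be at about 0.025. I'll go 6 mm further and look again.

```bash
python3 -m handwheel '{"translation":[[0,0,2],[0,0,2],[0,0,2],[0,0,0],[0,0,0]],"rotation":[[0,0,0],[0,0,0],[0,0,0],[0,0,0],[0,0,0]],"fingers":[0,0,0,0,0]}'
python3 look.py pics/s11.png
python3 - <<'E'
import cv2,numpy as np
for n in ['s7','s10','s11']:
    g=cv2.imread(f'pics/{n}.png',0).astype(int)
    print(n,[(200+np.where(g[200:330,x]<50)[0][[0,-1]]).tolist() for x in (284,288,292)])
E
```

```text
clock: 6.47
eef_pos: [0.4584, -0.3565, 0.0251]
eef_rot: [-0.0, 0.786, -0.619, 0.0]
contact_force: [0.8, -0.3, 1.9]
width: 0.001
[ 0.02560812 -0.27033067  2.24177672] [ 0.45845062 -0.35646736  0.02524377] 6.6667
s7 [[241, 311], [244, 309], [246, 308]]
s10 [[259, 311], [261, 309], [264, 308]]
s11 [[280, 311], [281, 308], [282, 308]]
```

View pics/s11.png

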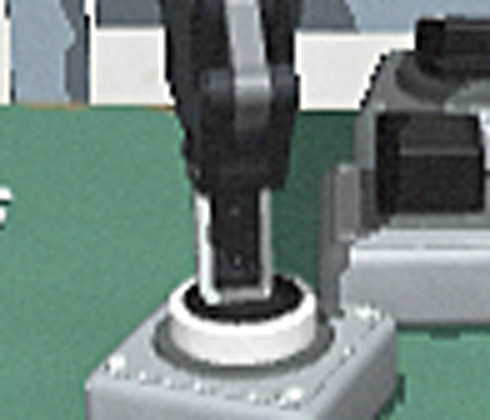

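The cap has sunk about 12 mm, the collar hasn't moved, and the force averages 2.2 N, so the key is at its first click. I'll hold it there.

```bash
for i in 1; do python3 -m handwheel '{"translation":[[0,0,0],[0,0,0],[0,0,0],[0,0,0],[0,0,0]],"rotation":[[0,0,0],[0,0,0],[0,0,0],[0,0,0],[0,0,0]],"fingers":[0,0,0,0,0]}'; done
python3 -m handwheel '{"translation":[[0,0,0],[0,0,0],[0,0,0],[0,0,0],[0,0,0]],"rotation":[[0,0,0],[0,0,0],[0,0,0],[0,0,0],[0,0,0]],"fingers":[0,0,0,0,0]}'
python3 -m handwheel '{"translation":[[0,0,0],[0,0,0],[0,0,0],[0,0,0],[0,0,0]],"rotation":[[0,0,0],[0,0,0],[0,0,0],[0,0,0],[0,0,0]],"fingers":[0,0,0,0,0]}'
python3 look.py pics/s12.png
```

```text
clock: 7.08
eef_pos: [0.4584, -0.3565, 0.0252]
eef_rot: [0.0, 0.786, -0.619, 0.0]
contact_force: [0.5, -0.6, 2.6]
width: 0.003
clock: 7.5
eef_pos: [0.4584, -0.3564, 0.0252]
eef_rot: [-0.0, 0.786, -0.619, -0.0]
contact_force: [-0.0, -0.3, 2.5]
width: 0.001
clock: 7.92
eef_pos: [0.4584, -0.3565, 0.0252]
eef_rot: [-0.0, 0.786, -0.619, 0.0]
contact_force: [0.2, -0.7, 2.2]
width: -0.001
[ 0.12916527 -0.32289287  2.16213785] [ 0.45842099 -0.35645242  0.02524814] 8.1167
```

Held for over 1.4 s. Now the full press: about 10 mm further, and slightly past that until the force shows the stop.

```bash
python3 -m handwheel '{"translation":[[0,0,4],[0,0,4],[0,0,1.5],[0,0,0],[0,0,0]],"rotation":[[0,0,0],[0,0,0],[0,0,0],[0,0,0],[0,0,0]],"fingers":[0,0,0,0,0]}'
python3 look.py pics/s13.png
```

```text
clock: 8.53
eef_pos: [0.4585, -0.3565, 0.0161]
eef_rot: [0.0, 0.786, -0.619, 0.0]
contact_force: [-0.9, -0.0, 8.6]
width: -0.002
[-0.40752132  0.05732185  6.9981716 ] [ 0.45847903 -0.35653804  0.01628634] 8.7333
```

View pics/s13.png

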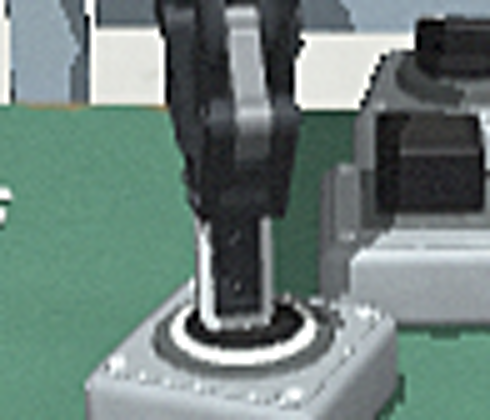

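```bash
python3 -m handwheel '{"translation":[[0,0,1],[0,0,1],[0,0,0],[0,0,0],[0,0,0]],"rotation":[[0,0,0],[0,0,0],[0,0,0],[0,0,0],[0,0,0]],"fingers":[0,0,0,0,0]}'
python3 look.py pics/s14.png
```

```text
clock: 9.15
eef_pos: [0.4585, -0.3566, 0.0148]
eef_rot: [0.0, 0.786, -0.619, 0.0]
contact_force: [-1.1, 1.1, 10.3]
width: 0.001
[-1.57051077  0.63862043 10.55281864] [ 0.45852392 -0.35656455  0.01475206] 9.35
```

The force is 10.5 N, above the 8 N needed at the bottom, and the arm has stopped short of its command, so the key is on its hard stop and has been for more than 0.5 s. Retreating now.

```bash
python3 -m handwheel '{"translation":[[0,0,-8],[0,0,-10],[0,0,-15],[0,0,-20],[0,0,-25]],"rotation":[[0,0,0],[0,0,0],[0,0,0],[0,0,0],[0,0,0]],"fingers":[0,0,0,0,0]}'
python3 -m handwheel '{"translation":[[0,0,-30],[0,0,-20],[0,0,0],[0,0,0],[0,0,0]],"rotation":[[0,0,0],[0,0,0],[0,0,0],[0,0,0],[0,0,0]],"fingers":[0,0,0,0,0]}'
python3 look.py pics/s15.png
python3 - <<'E'
import cv2,numpy as np
g=cv2.imread('pics/s15.png',0).astype(int)
print([(200+np.where(g[200:330,x]<50)[0][[0,-1]]).tolist() for x in (284,288,292)])
E
```

```text
clock: 9.77
eef_pos: [0.4567, -0.355, 0.0907]
eef_rot: [-0.0, 0.786, -0.619, -0.003]
contact_force: [1.4, 0.9, 0.8]
width: 0.0
clock: 10.18
eef_pos: [0.4575, -0.3556, 0.1407]
eef_rot: [-0.0, 0.786, -0.619, -0.001]
contact_force: [-0.3, 0.2, 0.2]
width: -0.002
[-0.06625279  0.00422847 -0.00926101] [ 0.45747008 -0.3556016   0.14007499] 10.3833
[[242, 311], [245, 309], [248, 308]]
```

View pics/s15.png

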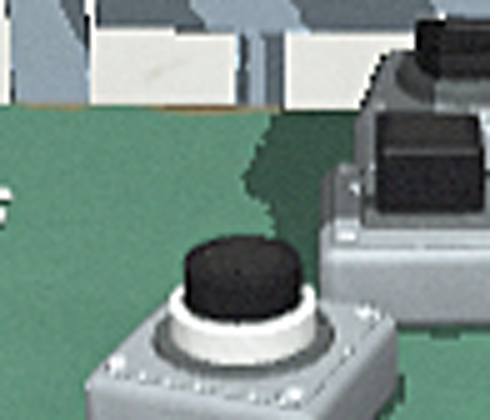

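The cap and collar are back at their starting height (cap edge at zoom y about 242), the arm is clear with zero force, and the square key is up.

```bash
python3 -c "from cell import finish_job; print(finish_job())"
```

```text
the job is handed in; nothing more can be done
None
```

I pressed the round key to its first click and held it there, then pressed it fully home and let it come all the way up. I then handed the job in after about 10.4 s; no verdict came back.

- **First click:** I held it for about 1.5 s at 2.2 N. The picture showed the cap sunk about 12 mm with the collar unmoved.
- **Fully home:** the press reached about 10.5 N against the hard stop and stayed there for about half a second.
- **Final state:** the last picture shows the cap and collar back at their starting height, and the square key, which I never approached, is up. The arm is clear and reads zero force.

**Check that disagreed:** the reported tool-tip height did not match the pictures. The fingertips were about 20–25 mm higher than the readout said, so at a reported 51 mm they had not touched the cap yet. I set the press depths from the contact force and the side picture instead.

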